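# Stand the round-bottomed bottle up in its cup on the ware board

### The job

Get the round-bottomed bottle ready for glazing: first take the straight-sided support cup off its sloping rest, seat it fully in the round pocket of the ware board, mouth up, and let go of it. Then lift the bottle out of its cradle and gently stand it in the mouth of that cup, neck straight up, and leave it standing on its own. Leave the other things on the bench where they are.

Things in the scene. Friction and masses are not known exactly. Their poses are not given: they have to be found in the camera images.
- pocket (a point): centre of the floor of the round pocket in the wooden ware board (fixed; board 130 x 120 mm, 18 mm thick, lying flat on the bench). The pocket is 74 mm in diameter and 6 mm deep: its floor is 12 mm above the bench. z is up.
- cup_mid (a point): the support cup: buff stoneware, straight-sided, no handle, 64 mm across, 50 mm tall, closed flat foot 8 mm thick, wall 5 mm (mouth 54 mm inside), about 0.15 kg. Point: on its axis, half-way up (25 mm above the foot); z from foot to mouth. Starts on the sloping rest, foot flat on the slope, its z 40 degrees from vertical towards the rest's front (-x).
- rest: the sloping rest (fixed): dark wooden board 100 mm wide, 110 mm long, tilted 40 degrees, low edge at its front (-x, roughly towards the robot), with two steel pegs 14 mm tall, 43 mm apart, that hold the cup from below. Origin on the bench below the middle of the slope, which is 47 mm high there; x towards the high side, z up.
- bottle_ball (a point): the round-bottomed buff stoneware bottle: an 80 mm ball with a neck; 150 mm from ball bottom to top of lip, about 0.3 kg. Point: centre of the ball; z along the neck to the mouth. Starts leaning in its cradle, neck 40 degrees from vertical towards the cradle's front (-x). Standing in the seated cup, this point is 54.5 mm above the cup's half-way point; it keeps the tilt it is let go at.
- bottle_neck (a point): where to grip the bottle: on the axis of its straight neck (32 mm in diameter), 75 mm from the ball's centre; z along the neck to the mouth. The bare neck runs from 45 to 102 mm from the ball's centre, the lip (35 mm wide) from 102 to 110 mm.
- cradle: the bottle's cradle (fixed): dark wooden plate 150 x 90 mm, 18 mm thick, with a 50 mm hole at its middle in which the ball sits, and at its front (-x) a narrow steel post (18 mm wide) that carries the neck from below, 66 mm from the ball's centre; the bottle lifts straight up out of it. Origin on the bench under the middle of the plate, z up.
- tub: bystander: green plastic tub with a twist cap, 96 mm in diameter, 111 mm tall; origin under its centre
- mug: bystander: speckled stoneware mug with a handle, 82 mm in diameter, 92 mm tall; origin under its centre
- rib: bystander: flat teak rib, about 108 x 36 x 8 mm, lying on the bench; origin under its centre
- pin_tool: bystander: steel pin tool, 140 mm long, 11 mm thick, lying on the bench; origin under it, x along it
- spatula: bystander: wooden spatula 190 mm long, lying on the bench; origin under its middle, x along it
- bowl: bystander: white bowl 130 mm in diameter, 50 mm tall; origin under its centre
Mind the look-alikes: they are no part of the job. Leave any red or turquoise look-alike of the part that bears cup_mid alone.

How it is judged:
On the way:
1. the cup is seated in the pocket, mouth up, let go of, and the bottle is not yet in it (horizontal distance between cup_mid and pocket below 0.009 m and z of cup_mid in the frame of pocket between 0.021 and 0.0285 m and angle between cup_mid's own z axis and vertical below 0.07 rad and contact force between cup and the fingers below 0.1 N and distance between bottle_ball and cup_mid above 0.1 m), for 0.2 s.
At the end, for the whole second after the job is handed in: Cup mouth up on the pocket floor (within 9 mm of centre, half-way point 21-28.5 mm above the floor, within 4 degrees of upright); bottle in its mouth (ball within 6 mm of the cup axis, 49-60 mm above its half-way point), neck within 0.15 rad of vertical; both released, at rest (horizontal distance between cup_mid and pocket below 0.009 m and z of cup_mid in the frame of pocket between 0.021 and 0.0285 m and angle between cup_mid's own z axis and vertical below 0.07 rad and horizontal distance between bottle_ball and cup_mid below 0.006 m and z of bottle_ball in the frame of cup_mid between 0.049 and 0.06 m and angle between bottle_ball's own z axis and vertical below 0.15 rad and linear speed of each of bottle, cup below 0.02 m/s and angular speed of bottle below 0.15 rad/s); the robot touches nothing.
It fails at once if a bystander is moved more than 30 mm (distance of any of tub, mug, rib, pin_tool, spatula, bowl from where it was at the start of the episode above 0.03 m).
It fails at once if the bottle touches the bench (contact force between bottle and table above 0.3 N).
It fails at once if the bottle is dropped (falls freely at over 0.4 m/s) (contact force between bottle and the fingers below 0.05 N and linear speed of bottle above 0.4 m/s).
It fails at once if the bottle is pushed hard into the cup (over 40 N) (contact force between bottle and cup above 40 N).
It also fails if it takes over 64 s, if anything falls off the work surface, if the arm or the gripper's body presses on something with over 40 N, if the wrist force passes 120 N, or if a joint passes its speed limit or range.

### The arm

A 7-joint arm with a two-finger parallel gripper is mounted at the origin on the work surface. World frame = base frame: x ahead of the robot, y to its left, z up, the work surface at z = 0. Lengths are in m, angles in rad, forces in N, time in s.
With the tool pointing down it reaches from about 0.4 to 0.85 m from the base axis. Payload 4.5 kg.
Tool frame: the origin (TCP) lies midway between the tips of the shut fingers; the grasp point (between the pads) lies 19 mm behind it; z points along the fingers, y is the line along which they close (so a half turn about z gives the same grasp; the last joint's range is limited). The gripper opens to 88 mm and grips with 3 to 60 N. Pads are 18 mm wide; open, the fingers measure 123 mm over their backs; the gripper's body (75 mm by 187 mm) begins 45 mm behind the grasp point.
Start: joints at [-1.194, 0.689, -0.195, 1.565, 0.157, 0.902, -0.215], TCP at [0.21, 0.589, 0.206] pointing down, gripper open.
Joint ranges: [-3.01, 3.01], [-0.46, 2.08], [-1.47, 1.51], [0.13, 2.56], [-1, 4.14], [0.04, 2.09], [-2.66, 2.66]. Speed limits (rad/s): [2.57, 2.57, 3.14, 3.14, 3.14, 3.14, 3.14].

### API

Orientations are given as a unit quaternion [x, y, z, w].
In Python, from workcell import manip gives the robot as it stands. The module is installed in compiled form; this text tells all that it offers.
- The arm moves only by the tool step_arm, never from a script. Its argument "rows" is a list of rows, each an object with "linear": the shift along the tool's x, y, z in m, a list of three; "dr": the turn, a rotation vector about the tool's x, y, z in degrees, a list of three; "jaw": the closure in counts, from 0 (fully open) to 255 (shut). A call has 1 to 5 rows; each row is the pose to reach, as a shift and turn from the pose commanded when the call began, along the tool's axes at that moment; what a row does not reach only later rows make up. A row lasts 1/10 s, in which the tool goes at most 50 mm and 8.59 degrees, less where a joint would pass 70% of its speed; a pose out of reach is approached as far as the arm can. A call with a gripper value outside its range is refused whole. The fingers move at their own pace and stop on an object; the grip force is fixed at half the most. Time passes only in rows, so rows that repeat a pose let the fingers close. It gives the time, the measured TCP pose, the force, the opening and the grip force at its end, in the units of the state.
- manip.observe(): the state, without advancing time (a new reading comes with each control period).
- manip.read_camera(name): name is "scene" or "side" or "wrist"; returns (picture, depth): 384x512x3 uint8, blue, green, red; 384x512 float32, m along the optical axis (not along the pixel's ray), 0 where there is no reading.
- manip.calibration(name): a dict with "fovy" (degrees; the focal length in pixels is half the picture's height over the tangent of half this angle, whatever the lens; pixels are square), "cx", "cy" (the principal point, pixels), "extrinsics" (4x4, takes a point from camera to world coordinates); the wrist camera has in their place "mount" (4x4, takes a point from camera to tool coordinates, whose origin is the TCP and whose axes are the flange's). Camera axes: x right, y up, looking along -z (the intrinsics and any distortion apply to the point x, -y, -z); pixel columns grow to the right and rows downward; lengths in m; the calibration is good to about 2 mm. The wrist camera is an equidistant fisheye: a pixel r from the principal point sees the ray r / f radians off the axis. A picture is of the moment at which its call begins: read the wrist's pose just before it. calibration takes no time and is no camera call.
- manip.finish_job(): hands the job in; it is judged then, once.
Trained networks look in the newest picture that a camera, given by its name, has taken for a name from the list of things; names that differ only in an ending like _2 or _b are one class to them, and where a whole thing is asked for, a point or a joint stands for the part that bears it (a point fixed in the world has none). Each returns a list of dicts, best first, with "conf" (0 to 1); they miss things now and then, are a little off and sometimes report something else, mostly with a low value. They report only what shows in the picture. A call takes as long as a camera call. They do not tell look-alikes from the thing itself.
- manip.look_for(camera, thing): "rect" ([centre column, centre row, width, height] in pixels, round what is visible of it).
- manip.outline_of(camera, thing): "mask" (384x512 bool, what is visible of it) and "rect" ([centre column, centre row, width, height] in pixels, round what is visible of it).
- manip.spot_point(camera, thing): "point" ([row, column] in pixels: a listed point, or the origin of a listed thing).
The state is a dict: "clock": time; "q": joint angles; "qd": joint speeds; "joint_torque": joint torques, N m; "tcp_pos": TCP position; "tcp_rot": TCP orientation; "contact_force": force on the tool from outside, world axes, zero at the start; "wrist_torque": the same for the moment, N m; "width": finger opening in m; "gripper_force": force on a finger pad.
Only numpy, scipy, OpenCV 4.12 (cv2) and the standard library are available. Lean on these libraries where they do the work, as an engineer would, in place of code of your own. Each camera call takes 0.05 s, during which the arm holds its last target. There are 200 camera calls.

## Working session

There is one attempt and no reset: what is moved stays moved. The work goes in short steps, Python scripts to look and compute and a tool call to move; the robot and the scene stay as the last step left them, time stands still between calls to the robot, and variables do not carry over. Pictures are saved under pics/ and viewed, at most 10 in all, crops included, and the job is handed in when it is done.

Besides the shell and the picture viewer there is one more tool, called by a JSON object that holds its "name" and its "arguments". step_arm: Moves the arm, as the interface text tells. Its arguments: {"type":"object","properties":{"rows":{"type":"array"}},"required":["rows"]}

```bash
mkdir -p pics
cat > h.py <<'E'
import numpy as np, cv2
from scipy.spatial.transform import Rotation as R
from workcell import manip
def K(name):
    c=manip.calibration(name); return c,192/np.tan(np.radians(c['fovy'])/2)
def px2w(name,u,v,depth,st=None):
    c,f=K(name); x=(np.asarray(u,float)-c['cx'])/f; y=(np.asarray(v,float)-c['cy'])/f
    if name=='wrist':
        r=np.hypot(x,y); s=np.where(r>1e-9,np.tan(r)/np.maximum(r,1e-9),1); x,y=x*s,y*s
        M=np.eye(4); M[:3,:3]=R.from_quat(st['tcp_rot']).as_matrix(); M[:3,3]=st['tcp_pos']; T=M@c['mount']
    else: T=np.array(c['extrinsics'])
    P=np.stack([x*depth,-y*depth,-depth*np.ones_like(x)],-1)
    return P@np.array(T)[:3,:3].T+np.array(T)[:3,3]
E
cat > a.py <<'E'
from h import *
s=manip.observe(); print({k:np.round(v,3) for k,v in s.items()})
for n in ['scene','side']:
    im,d=manip.read_camera(n); cv2.imwrite(f'pics/{n}0.png',im); np.save(f'{n}0.npy',d)
    c,f=K(n); print(n,{k:np.round(v,3) if not isinstance(v,str) else v for k,v in c.items()})
    for t in ['cup_mid','bottle_ball','bottle_neck','pocket','rest','cradle']:
        for r in manip.spot_point(n,t)[:4]:
            p=r['point']; i,j=int(round(p[0])),int(round(p[1])); 
            dd=np.median(d[max(i-1,0):i+2,max(j-1,0):j+2]) if 0<=i<384 and 0<=j<512 else 0
            print(n,t,round(r['conf'],2),np.round(p,0),np.round(px2w(n,p[1],p[0],dd),3))
print(K('wrist'))
E
python3 a.py; python3 -c "
import cv2,numpy as np
for n in ['scene','side']:
    pass
"
```

```text
{'clock': np.float64(0.0), 'q': array([-1.194,  0.69 , -0.195,  1.566,  0.157,  0.902, -0.215]), 'qd': array([-0.   , -0.002,  0.   ,  0.   , -0.   , -0.001, -0.002]), 'joint_torque': array([-0.0000e+00, -5.2755e+01, -1.2670e+00, -1.5342e+01, -5.3000e-02,
        6.0000e-03,  0.0000e+00]), 'tcp_pos': array([0.21 , 0.588, 0.205]), 'tcp_rot': array([ 0.171,  0.985, -0.001, -0.   ]), 'contact_force': array([ 0.225, -0.493, -0.473]), 'wrist_torque': array([-0.049,  0.054, -0.01 ]), 'gripper_force': np.float64(0.0), 'width': np.float64(0.088)}
scene {'fovy': np.float64(55.346), 'cx': np.float64(256.879), 'cy': np.float64(187.044), 'extrinsics': array([[-0.724, -0.57 ,  0.389,  0.984],
       [ 0.69 , -0.592,  0.416,  0.385],
       [-0.006,  0.569,  0.822,  0.968],
       [ 0.   ,  0.   ,  0.   ,  1.   ]])}
scene cup_mid 0.84 [145. 263.] [ 0.416 -0.187  0.048]
scene cup_mid 0.61 [125. 224.] [ 0.467 -0.324  0.079]
scene cup_mid 0.54 [110. 209.] [ 0.441 -0.442  0.048]
scene bottle_ball 0.62 [198. 286.] [0.529 0.022 0.081]
scene bottle_neck 0.56 [178. 304.] [0.464 0.026 0.121]
scene pocket 0
[... 681 characters left out ...]
neck 0.92 [189. 195.] [0.45  0.006 0.118]
side pocket 0.9 [166. 186.] [0.541 0.321 0.012]
side rest 0.64 [310. 270.] [ 0.436 -0.377  0.064]
side rest 0.64 [188. 197.] [0.457 0.008 0.119]
side cradle 0.56 [216. 212.] [ 0.487 -0.009  0.027]
({'fovy': 65.70646984690485, 'cx': 259.700612964321, 'cy': 188.12992860300864, 'mount': array([[-1.41396634e-03,  9.56896190e-01,  2.90426725e-01,
         7.54783891e-02],
       [ 9.99998988e-01,  1.30709132e-03,  5.61980670e-04,
         4.99186736e-04],
       [ 1.58142911e-04,  2.90427225e-01, -9.56897070e-01,
        -1.78543337e-01],
       [ 0.00000000e+00,  0.00000000e+00,  0.00000000e+00,
         1.00000000e+00]])}, np.float64(297.3186396354542))
```

View pics/scene0.png

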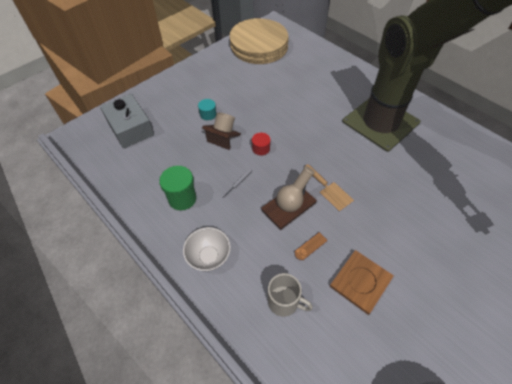

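View pics/side0.png

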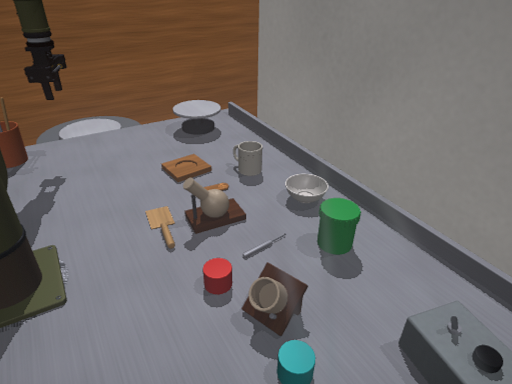

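Candidates for the cup in the scene picture are the buff cup on the dark rest at about (224,124), a red one at (261,145) and a turquoise one at (207,110). I choose the buff one (side picture: (269,294)), because it is on the rest and buff in colour. The bottle is at (290,197) in the scene picture and the board pocket at (365,280). Next I fit the geometry from depth.

```bash
cat > b.py <<'E'
from h import *
from scipy.optimize import least_squares
vv,uu=np.mgrid[:384,:512]
W={n:px2w(n,uu,vv,np.load(n+'0.npy')) for n in ['scene','side']}
IM={n:cv2.imread(f'pics/{n}0.png').astype(int) for n in W}
def near(n,c,r,zmin=0.004):
    P=W[n]; m=(np.hypot(P[...,0]-c[0],P[...,1]-c[1])<r)&(P[...,2]>zmin)&(np.load(n+'0.npy')>0); return P[m],IM[n][m]
for n in W:
    P,C=near(n,(0.49,-0.31),.09); br=C.sum(1)
    dark=P[(br<np.percentile(br,45))]
    # RANSAC plane of 40deg slope
    rng=np.random.default_rng(0);best=0
    for _ in range(3000):
        a=dark[rng.choice(len(dark),3,False)]; nn=np.cross(a[1]-a[0],a[2]-a[0]); 
        if np.linalg.norm(nn)<1e-7: continue
        nn/=np.linalg.norm(nn); nn*=np.sign(nn[2])
        if abs(np.degrees(np.arccos(nn[2]))-40)>6: continue
        k=np.abs((dark-a[0])@nn)<.003
        if k.sum()>best: best=k.sum();bn=nn;q=dark[k]
    print(n,'rest',len(dark),best,np.round(bn,3),'tilt',np.degrees(np.arccos(bn[2])),'yaw',np.degrees(np.arctan2(-bn[1],-bn[0])),q.mean(0).round(3),q.min(0).round(3),q.max(0).round(3))
    # bottle
    P,C=near(n,(0.50,0.015),.12); k=C.sum(1)>0
    def f(x,P):return np.linalg.norm(P-x,axis=1)-.04
    # buff: brighter than dark wood, above 45mm
    B=P[(P[:,2]>.04)&(C.sum(1)>220)]
    x=np.array([.51,.015,.058])
    for _ in range(15):
        S=B[(np.abs(f(x,B))<(.015 if _<8 else .004))]; x=least_squares(f,x,args=(S,),loss='soft_l1',f_scale=.002).x
    d=np.linalg.norm(B-x,axis=1); N=B[(d>.05)&(d<.10)&(B[:,2]>x[2]+.02)]
    def g(p):
        a=np.array([-np.sin(p[0])*np.cos(p[1]),-np.sin(p[0])*np.sin(p[1]),np.cos(p[0])]); return np.linalg.norm(np.cross(N-x,a),axis=1)-.016
    r=least_squares(g,[.7,0.],loss='soft_l1',f_scale=.003)
    print(n,'ball',x.round(4),len(S),'neck tilt,yaw',np.degrees(r.x),len(N),np.abs(g(r.x)).mean())
    # pocket: points between 9..15 mm near
    P,C=near(n,(.54,.316),.11); T=P[np.abs(P[:,2]-.018)<.0025]; F=P[(np.abs(P[:,2]-.012)<.0025)]
    F=F[np.hypot(*(F[:,:2]-T[:,:2].mean(0)).T)<.045]
    print(n,'board',cv2.minAreaRect((T[:,:2]*1000).astype(np.float32)),'floor',len(F),cv2.minEnclosingCircle((F[:,:2]*1000).astype(np.float32)),F.mean(0).round(4))
im=cv2.imread('pics/side0.png')[130:384,130:350]; cv2.imwrite('pics/c1.png',cv2.resize(im,None,fx=2.3,fy=2.3,interpolation=2))
E
python3 b.py
```

```text
scene rest 357 89 [-0.569 -0.199  0.798] tilt 37.09866753218555 yaw 19.27699996883036 [ 0.483 -0.314  0.065] [ 0.425 -0.375  0.024] [ 0.518 -0.278  0.082]
scene ball [0.5056 0.0163 0.0485] 509 neck tilt,yaw [39.62518969 -4.36567343] 188 0.0012483972843339393
scene board ((540.08056640625, 318.4769287109375), (131.97842407226562, 119.8404769897461), 7.018640041351318) floor 470 ((542.65771484375, 319.90460205078125), 42.94178771972656) [0.5387 0.319  0.0116]
side rest 1212 1061 [-0.6   -0.223  0.768] tilt 39.79504657684223 yaw 20.343596506184934 [ 0.465 -0.349  0.042] [ 0.412 -0.394  0.009] [ 0.524 -0.281  0.081]
side ball [0.5062 0.0193 0.0487] 501 neck tilt,yaw [39.87046871 -3.24277067] 199 0.001148200375640024
side board ((539.7024536132812, 320.2530212402344), (131.62290954589844, 124.04962158203125), 8.220794677734375) floor 148 ((542.9655151367188, 327.9386901855469), 36.339698791503906) [0.543  0.3271 0.0118]
```

View pics/c1.png

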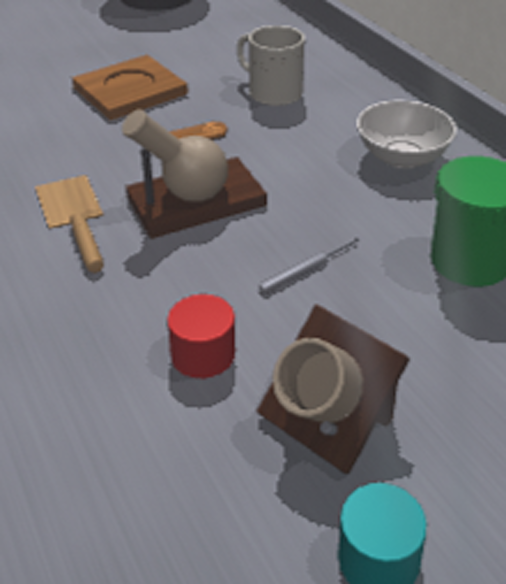

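The crop shows the buff cup on its rest, mouth to the front, with the bottle leaning in the cradle; red and turquoise are lookalikes. Now I fit the cup and compute the first targets.

```bash
cat >> h.py <<'E'
def axes(tilt,yaw,flip=False):
    t,w=np.radians([tilt,yaw]); a=np.array([-np.sin(t)*np.cos(w),-np.sin(t)*np.sin(w),np.cos(t)])
    y=np.array([-np.sin(w),np.cos(w),0]); z=-a; return a,np.column_stack([np.cross(y,z),y,z])
def go(p,M):
    s=manip.observe(); C=R.from_quat(s['tcp_rot']).as_matrix()
    print('t',round(s['clock'],2),'tcp',s['tcp_pos'].round(4),'w',round(s['width'],4),'linear',(C.T@(np.array(p)-s['tcp_pos'])).round(4),'dr',np.degrees(R.from_matrix(C.T@M).as_rotvec()).round(2))
E
cat > c.py <<'E'
exec(open('b.py').read().split("for n in W:")[0])
a,M=axes(40,20.3); X,Y=-M[:,0],M[:,1]
o=np.array([.465,-.349,.042])  # slope point
h0=o@a
al=[]
for n in W:
    P,C=near(n,(0.45,-0.33),.09); h=P@a-h0; k=(h>.012)&(h<.055)&(C.sum(1)>150); Q=np.stack([P[k]@X,P[k]@Y],1);h=h[k]
    f=lambda c:(lambda r:np.where(np.abs(r-.032)<np.abs(r-.027),r-.032,r-.027))(np.hypot(*(Q-c).T))
    c=np.median(Q,0); r0=least_squares(lambda c:np.hypot(*(Q-c).T)-.0305,c,loss='soft_l1',f_scale=.003)
    r=least_squares(f,r0.x,loss='soft_l1',f_scale=.002); foot=r.x[0]*X+r.x[1]*Y+h0*a
    print(n,len(Q),'foot',foot.round(4),np.abs(f(r.x)).mean(),'h95',np.percentile(h,[5,95,99]).round(4)); al.append(foot)
foot=np.mean(al,0); np.save('foot.npy',foot)
print('yaw-to rest'); go(foot+.155*a,M); go(foot+.015*a,M)
go([.3,.3,.30],M)
E
python3 c.py
```

```text
scene 252 foot [ 0.4673 -0.3407  0.0462] 0.0013921410240829465 h95 [0.0145 0.0498 0.0504]
side 713 foot [ 0.466  -0.339   0.0457] 0.0008261048596101549 h95 [0.0142 0.0506 0.0513]
yaw-to rest
t 0.7 tcp [0.2101 0.5887 0.2062] w 0.088 linear [-0.4774 -0.8522  0.0415] dr [-13.93 -38.34 -38.28]
t 0.7 tcp [0.2101 0.5887 0.2062] w 0.088 linear [-0.5464 -0.7944  0.1487] dr [-13.93 -38.34 -38.28]
t 0.7 tcp [0.2101 0.5887 0.2062] w 0.088 linear [-0.1817 -0.2416 -0.0938] dr [-13.93 -38.34 -38.28]
```

{"name": "step_arm", "arguments": {"rows": [{"linear": [0,0,-0.05],"dr": [0,0,0],"jaw": 0},{"linear": [0,0,-0.1],"dr": [0,0,0],"jaw": 0}]}}

```text
clock: 0.9
tcp_pos: [0.2097, 0.5875, 0.3062]
tcp_rot: [0.17, 0.985, -0.002, -0.0]
contact_force: [-0.5, 1.4, 1.4]
width: 0.0879
gripper_force: 0.0
```

{"name": "step_arm", "arguments": {"rows": [{"linear": [-0.04,-0.025,0],"dr": [0,0,0],"jaw": 0},{"linear": [-0.08,-0.05,0],"dr": [0,0,0],"jaw": 0},{"linear": [-0.12,-0.075,0],"dr": [0,0,0],"jaw": 0},{"linear": [-0.16,-0.1,0],"dr": [0,0,0],"jaw": 0},{"linear": [-0.2,-0.125,0],"dr": [0,0,0],"jaw": 0}]}}

```text
clock: 1.4
tcp_pos: [0.3574, 0.4021, 0.3065]
tcp_rot: [0.17, 0.985, 0.0, 0.0]
contact_force: [1.1, 0.7, 0.7]
width: 0.0882
gripper_force: 0.0
```

{"name": "step_arm", "arguments": {"rows": [{"linear": [-0.04,-0.025,0],"dr": [0,0,0],"jaw": 0},{"linear": [-0.08,-0.05,0],"dr": [0,0,0],"jaw": 0},{"linear": [-0.08,-0.05,0],"dr": [0,0,0],"jaw": 0}]}}

```text
clock: 1.7
tcp_pos: [0.4204, 0.3222, 0.3062]
tcp_rot: [0.177, 0.984, -0.002, 0.002]
contact_force: [-0.9, 0.4, 0.6]
width: 0.088
gripper_force: 0.0
```

```bash
cat > d.py <<'E'
from h import *
s=manip.observe(); im,d=manip.read_camera('wrist'); cv2.imwrite('pics/w1.png',im)
vv,uu=np.mgrid[:384,:512]; P=px2w('wrist',uu,vv,d,s)
for r in manip.spot_point('wrist','pocket')[:2]:
    p=r['point'];i,j=np.round(p).astype(int); print(r['conf'],p,P[i,j])
near=np.hypot(P[...,0]-.54,P[...,1]-.32)
z=P[...,2]; print('bench z',np.median(z[(near>.1)&(near<.13)]))
T=P[(near<.1)&(np.abs(z-.018)<.0025)]; 
print('board',cv2.minAreaRect((T[:,:2]*1000).astype(np.float32)))
F=P[(near<.042)&(np.abs(z-.012)<.0025)]; print(len(F),cv2.minEnclosingCircle((F[:,:2]*1000).astype(np.float32)),F.mean(0))
f=np.load('foot.npy');a,M=axes(40,20.3);go(f+.155*a,M); go([.36,-.1,.30],M)
E
python3 d.py
```

```text
0.96 [212.5, 281.0] [0.53764062 0.31656882 0.01289995]
0.44 [245.2, 201.6] [0.55185592 0.15949291 0.0075622 ]
bench z 0.0015884793101850203
board ((539.1013793945312, 319.83245849609375), (131.193603515625, 121.04730987548828), 7.259871959686279)
1312 ((540.2630615234375, 319.8193054199219), 37.223323822021484) [0.53957561 0.31981605 0.0122919 ]
t 1.8 tcp [0.4157 0.3288 0.3063] w 0.088 linear [-0.1985 -0.6759  0.1414] dr [-13.98 -38.32 -38.46]
t 1.8 tcp [0.4157 0.3288 0.3063] w 0.088 linear [-0.093  -0.4222  0.0062] dr [-13.98 -38.32 -38.46]
```

{"name": "step_arm", "arguments": {"rows": [{"linear": [-0.01,-0.045,0],"dr": [-2,-5.5,-5.5],"jaw": 0},{"linear": [-0.02,-0.09,0],"dr": [-4,-11,-11],"jaw": 0},{"linear": [-0.03,-0.135,0],"dr": [-6,-16.5,-16.5],"jaw": 0},{"linear": [-0.04,-0.18,0],"dr": [-8,-22,-22],"jaw": 0},{"linear": [-0.05,-0.225,0],"dr": [-9.8,-27,-27],"jaw": 0}]}}

```text
clock: 2.3
tcp_pos: [0.388, 0.1086, 0.3068]
tcp_rot: [-0.06, 0.969, 0.041, 0.236]
contact_force: [3.0, -2.1, 1.0]
width: 0.0881
gripper_force: 0.0
```

```bash
cat > e.py <<'E'
from h import *
f=np.load('foot.npy');a,M=axes(40,20.3);go(f+.155*a,M); go([.36,-.1,.30],M)
E
python3 e.py
```

```text
t 2.3 tcp [0.388  0.1086 0.3068] w 0.0881 linear [ 0.1255 -0.4831  0.0672] dr [ -4.56 -12.05 -12.02]
t 2.3 tcp [0.388  0.1086 0.3068] w 0.0881 linear [ 0.048  -0.2029 -0.0291] dr [ -4.56 -12.05 -12.02]
```

{"name": "step_arm", "arguments": {"rows": [{"linear": [0.012,-0.045,0.006],"dr": [-1.5,-4,-4],"jaw": 0},{"linear": [0.024,-0.09,0.012],"dr": [-3,-8,-8],"jaw": 0},{"linear": [0.036,-0.135,0.018],"dr": [-4.6,-12,-12],"jaw": 0},{"linear": [0.048,-0.18,0.024],"dr": [-4.6,-12,-12],"jaw": 0},{"linear": [0.06,-0.225,0.03],"dr": [-4.6,-12,-12],"jaw": 0}]}}

```text
clock: 2.8
tcp_pos: [0.3991, 0.0408, 0.2803]
tcp_rot: [-0.104, 0.964, 0.014, 0.243]
contact_force: [0.4, -0.4, -0.0]
width: 0.0885
gripper_force: 0.0
```

```bash
python3 e.py
```

```text
t 2.8 tcp [0.3991 0.0408 0.2803] w 0.0885 linear [ 0.1573 -0.398   0.0574] dr [ -5.77 -11.9   -6.16]
t 2.8 tcp [0.3991 0.0408 0.2803] w 0.0885 linear [ 0.0516 -0.13   -0.0466] dr [ -5.77 -11.9   -6.16]
```

```bash
python3 -c "
from h import *
s=manip.observe();print(s['q'].round(2),s['qd'].round(2))"
```

```text
[ 0.38  0.17 -0.75  2.53  1.59  0.2  -0.09] [ 1.79  0.34 -1.44  0.09  1.32  0.1  -0.62]
```

```bash
cat > e.py <<'E'
from h import *
f=np.load('foot.npy');a,M=axes(40,20.3);go(f+.155*a,M); go([.47,-.1,.27],axes(15,10)[1]);go([.43,-.30,.25],axes(30,20)[1])
print(manip.observe()['q'].round(2))
E
python3 e.py
```

```text
t 2.8 tcp [0.3991 0.0408 0.2803] w 0.0885 linear [ 0.1573 -0.398   0.0574] dr [ -5.77 -11.9   -6.16]
t 2.8 tcp [0.3991 0.0408 0.2803] w 0.0885 linear [-0.0288 -0.1522  0.0312] dr [-0.51 13.2   2.33]
t 2.8 tcp [0.3991 0.0408 0.2803] w 0.0885 linear [ 0.0538 -0.339   0.0145] dr [-5.06 -1.91 -6.37]
[ 0.38  0.17 -0.75  2.53  1.59  0.2  -0.09]
```

{"name": "step_arm", "arguments": {"rows": [{"linear": [-0.009,-0.05,0.0],"dr": [0,4.4,0.8],"jaw": 0},{"linear": [-0.018,-0.1,0.0],"dr": [0,8.8,1.6],"jaw": 0},{"linear": [-0.028,-0.152,0.02],"dr": [-0.5,13.2,2.3],"jaw": 0},{"linear": [-0.028,-0.152,0.03],"dr": [-0.5,13.2,2.3],"jaw": 0}]}}

```text
clock: 3.2
tcp_pos: [0.4377, -0.0339, 0.2812]
tcp_rot: [-0.084, 0.978, -0.023, 0.191]
contact_force: [0.3, -0.3, -1.5]
width: 0.0883
gripper_force: 0.0
```

```bash
python3 e.py
```

```text
t 3.2 tcp [ 0.4377 -0.0339  0.2812] w 0.0883 linear [ 0.1607 -0.3164  0.0882] dr [ -9.67 -18.64  -7.51]
t 3.2 tcp [ 0.4377 -0.0339  0.2812] w 0.0883 linear [-0.014  -0.0693  0.0234] dr [-4.56  6.69  0.39]
t 3.2 tcp [ 0.4377 -0.0339  0.2812] w 0.0883 linear [ 0.0645 -0.2585  0.0296] dr [-8.82 -8.67 -8.02]
[ 0.6   0.26 -0.83  2.33  0.85  0.36  0.8 ]
```

{"name": "step_arm", "arguments": {"rows": [{"linear": [-0.01,-0.045,0.01],"dr": [-2,0,-2],"jaw": 0},{"linear": [-0.01,-0.09,0.015],"dr": [-4,0,-4],"jaw": 0},{"linear": [0,-0.135,0.02],"dr": [-5,0,-6],"jaw": 0},{"linear": [0.02,-0.18,0.025],"dr": [-6.5,-2,-8],"jaw": 0},{"linear": [0.04,-0.22,0.03],"dr": [-8,-5,-8],"jaw": 0}]}}

```text
clock: 3.7
tcp_pos: [0.4505, -0.2504, 0.2592]
tcp_rot: [-0.165, 0.959, 0.034, 0.229]
contact_force: [0.7, -0.3, -0.7]
width: 0.0883
gripper_force: 0.0
```

```bash
python3 e.py
```

```text
t 3.7 tcp [ 0.4505 -0.2504  0.2592] w 0.0883 linear [ 0.1449 -0.0902  0.0338] dr [ -0.94 -13.26  -0.41]
t 3.7 tcp [ 0.4505 -0.2504  0.2592] w 0.0883 linear [-0.0666  0.1353  0.02  ] dr [ 2.85 11.77  9.03]
t 3.7 tcp [ 0.4505 -0.2504  0.2592] w 0.0883 linear [ 0.0363 -0.0398 -0.0076] dr [-0.76 -3.25 -0.23]
[ 1.43  0.65 -1.21  2.09  0.67  0.48  1.78]
```

{"name": "step_arm", "arguments": {"rows": [{"linear": [0.036,-0.025,0.009],"dr": [0,-3.3,0],"jaw": 0},{"linear": [0.072,-0.05,0.018],"dr": [0,-6.6,0],"jaw": 0},{"linear": [0.108,-0.07,0.027],"dr": [-0.5,-10,0],"jaw": 0},{"linear": [0.145,-0.09,0.034],"dr": [-0.9,-13.3,-0.4],"jaw": 0},{"linear": [0.145,-0.09,0.034],"dr": [-0.9,-13.3,-0.4],"jaw": 0}]}}

```text
clock: 4.2
tcp_pos: [0.3639, -0.3761, 0.1546]
tcp_rot: [-0.155, 0.928, 0.066, 0.333]
contact_force: [0.5, 0.6, -1.0]
width: 0.0881
gripper_force: 0.0
```

```bash
python3 e.py
```

```text
t 4.2 tcp [ 0.3639 -0.3761  0.1546] w 0.0881 linear [-0.0137 -0.0013 -0.0018] dr [ 0.2  -0.27 -1.42]
t 4.2 tcp [ 0.3639 -0.3761  0.1546] w 0.0881 linear [-0.2184  0.2275  0.0369] dr [ 5.28 24.58  7.87]
t 4.2 tcp [ 0.3639 -0.3761  0.1546] w 0.0881 linear [-0.1277  0.0517 -0.0167] dr [ 0.5   9.73 -1.15]
[ 1.82  1.07 -1.24  2.08  0.82  0.43  2.14]
```

```bash
cat > g.py <<'E'
from h import *
from scipy.optimize import least_squares
s=manip.observe(); im,d=manip.read_camera('wrist'); cv2.imwrite('pics/w2.png',im)
vv,uu=np.mgrid[:384,:512]; P=px2w('wrist',uu,vv,d,s)
foot=np.load('foot.npy');a,M=axes(40,20.3);X,Y=-M[:,0],M[:,1]
m=(np.linalg.norm(P-foot-.025*a,axis=-1)<.07)&(d>0); Q=P[m]; h=(Q-foot)@a; q=np.stack([(Q-foot)@X,(Q-foot)@Y],1); r=np.hypot(*q.T)
pl=Q[(np.abs(h)<.008)&(r>.036)]; c=pl.mean(0); n=np.linalg.svd(pl-c)[2][2]; n*=np.sign(n[2])
print('slope n',n.round(3),'want',a.round(3),'off',(c-foot)@a,len(pl))
rim=(h>.045)&(h<.056)&(r<.05); q=q[rim]; print(len(q),np.median(h[rim]),cv2.minEnclosingCircle((q*1000).astype(np.float32)))
f=lambda c:np.hypot(*(q-c).T)-.0295
r=least_squares(f,[0,0],loss='soft_l1',f_scale=.003); print('shift slope x,y',r.x,np.abs(f(r.x)).mean())
go(foot+.155*a,M); go(foot+.015*a,M)
E
python3 g.py
```

```text
slope n [-0.607 -0.218  0.764] want [-0.603 -0.223  0.766] off 0.0012466596092101147 3749
1036 0.05103649527004527 ((-0.18826225399971008, 0.8397178649902344), 31.9749698638916)
shift slope x,y [-0.00086636  0.0008989 ] 0.001334714678265911
t 4.25 tcp [ 0.3674 -0.3741  0.1591] w 0.0883 linear [-0.0077 -0.0022 -0.0009] dr [ 0.11 -0.17 -0.94]
t 4.25 tcp [ 0.3674 -0.3741  0.1591] w 0.0883 linear [-0.0082 -0.0025  0.1391] dr [ 0.11 -0.17 -0.94]
```

View pics/w2.png

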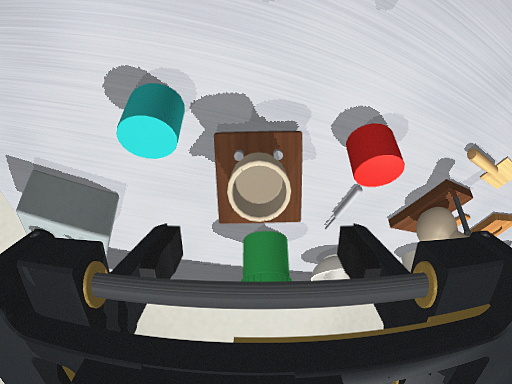

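The wrist view shows the buff cup at (259,188) with pegs at (240,155) and (278,155), centred between the fingers. The fit agrees within 1 mm. Approaching.

{"name": "step_arm", "arguments": {"rows": [{"linear": [0,0,0],"dr": [0,0,0],"jaw": 0},{"linear": [0,0,0],"dr": [0,0,0],"jaw": 0}]}}

```text
clock: 4.45
tcp_pos: [0.3711, -0.3718, 0.1653]
tcp_rot: [-0.166, 0.926, 0.059, 0.334]
contact_force: [-1.2, -0.0, 0.2]
width: 0.0881
gripper_force: 0.0
```

Run:
```python
from h import *
foot=np.load('foot.npy');a,M=axes(40,20.3);foot=foot+M[:,1]*.0009;go(foot+.015*a,M)
```

```text
t 4.45 tcp [ 0.3711 -0.3718  0.1653] w 0.0881 linear [-0.0013 -0.0021  0.1411] dr [-0.08 -0.35  0.06]
```

{"name": "step_arm", "arguments": {"rows": [{"linear": [-0.001,-0.002,0.035],"dr": [0,-0.3,0],"jaw": 0},{"linear": [-0.001,-0.002,0.07],"dr": [0,-0.3,0],"jaw": 0},{"linear": [-0.001,-0.002,0.1],"dr": [0,-0.3,0],"jaw": 0},{"linear": [-0.001,-0.002,0.125],"dr": [0,-0.3,0],"jaw": 0},{"linear": [-0.001,-0.002,0.139],"dr": [0,-0.3,0],"jaw": 0}]}}

```text
clock: 4.95
tcp_pos: [0.4502, -0.3416, 0.0637]
tcp_rot: [-0.17, 0.925, 0.063, 0.333]
contact_force: [-1.4, 0.9, 0.3]
width: 0.0879
gripper_force: 0.0
```

{"name": "step_arm", "arguments": {"rows": [{"linear": [0,0,0],"dr": [0,0,0],"jaw": 0},{"linear": [0,0,0],"dr": [0,0,0],"jaw": 0}]}}

```text
clock: 5.15
tcp_pos: [0.4485, -0.3432, 0.0642]
tcp_rot: [-0.167, 0.925, 0.064, 0.334]
contact_force: [0.1, 0.4, -0.4]
width: 0.0879
gripper_force: 0.0
```

Run:
```python
from h import *
foot=np.load('foot.npy');a,M=axes(40,20.3);foot=foot+M[:,1]*.0009;go(foot+.015*a,M)
```

```text
t 5.15 tcp [ 0.4485 -0.3432  0.0642] w 0.0879 linear [-0.0023 -0.0024  0.0106] dr [ 0.45 -0.19 -0.02]
```

{"name": "step_arm", "arguments": {"rows": [{"linear": [-0.002,-0.002,0.008],"dr": [0.4,0,0],"jaw": 0},{"linear": [-0.002,-0.002,0.008],"dr": [0.4,0,0],"jaw": 0}]}}

```text
clock: 5.35
tcp_pos: [0.4547, -0.3434, 0.0587]
tcp_rot: [-0.165, 0.926, 0.06, 0.335]
contact_force: [0.6, -0.2, 0.7]
width: 0.088
gripper_force: 0.0
```

Run:
```python
from h import *
foot=np.load('foot.npy');a,M=axes(40,20.3);foot=foot+M[:,1]*.0009;go(foot+.015*a,M);print(manip.observe()['q'].round(2))
```

```text
t 5.35 tcp [ 0.4547 -0.3434  0.0587] w 0.088 linear [-0.0014  0.0001  0.0027] dr [ 0.01 -0.2  -0.08]
[ 1.48  1.12 -0.9   2.09  1.65  0.1   1.32]
```

{"name": "step_arm", "arguments": {"rows": [{"linear": [0,0,0.001],"dr": [0,0,0],"jaw": 120},{"linear": [0,0,0.001],"dr": [0,0,0],"jaw": 255},{"linear": [0,0,0.001],"dr": [0,0,0],"jaw": 255},{"linear": [0,0,0.001],"dr": [0,0,0],"jaw": 255},{"linear": [0,0,0.001],"dr": [0,0,0],"jaw": 255}]}}

```text
clock: 5.85
tcp_pos: [0.4546, -0.3435, 0.0567]
tcp_rot: [-0.164, 0.926, 0.061, 0.335]
contact_force: [-2.3, -1.2, 2.5]
width: 0.0619
gripper_force: 30.0
```

{"name": "step_arm", "arguments": {"rows": [{"linear": [0,0,-0.02],"dr": [0,0,0],"jaw": 255},{"linear": [0,0,-0.05],"dr": [0,0,0],"jaw": 255},{"linear": [0,0,-0.08],"dr": [0,0,0],"jaw": 255},{"linear": [0,0,-0.1],"dr": [0,0,0],"jaw": 255},{"linear": [0,0,-0.1],"dr": [0,0,0],"jaw": 255}]}}

```text
clock: 6.35
tcp_pos: [0.3933, -0.367, 0.1341]
tcp_rot: [-0.162, 0.926, 0.06, 0.335]
contact_force: [0.8, 0.1, -1.9]
width: 0.0619
gripper_force: 30.0
```

```bash
cat > k.py <<'E'
from h import *
print(manip.observe()['q'].round(2))
go([.50,-.25,.28],axes(0,10)[1]); go([.50,0,.28],axes(0,-5)[1]); go([.5396,.3197,.15],axes(0,0)[1]);go([.5396,.3197,.030],axes(0,0)[1])
E
python3 k.py
```

```text
[ 1.75  1.12 -1.24  2.09  1.04  0.41  1.93]
t 6.35 tcp [ 0.3933 -0.367   0.1341] w 0.0619 linear [-0.2009  0.0741 -0.0221] dr [ 3.63 39.7   9.47]
t 6.35 tcp [ 0.3933 -0.367   0.1341] w 0.0619 linear [-0.2659  0.3091  0.033 ] dr [ 8.84 39.13 23.86]
t 6.35 tcp [ 0.3933 -0.367   0.1341] w 0.0619 linear [-0.2944  0.5957  0.2273] dr [ 7.1  39.37 19.06]
t 6.35 tcp [ 0.3933 -0.367   0.1341] w 0.0619 linear [-0.2176  0.5953  0.3194] dr [ 7.1  39.37 19.06]
```

{"name": "step_arm", "arguments": {"rows": [{"linear": [-0.03,0.01,-0.025],"dr": [0.7,7.9,1.9],"jaw": 255},{"linear": [-0.07,0.03,-0.04],"dr": [1.4,15.8,3.8],"jaw": 255},{"linear": [-0.115,0.045,-0.045],"dr": [2.1,23.7,5.7],"jaw": 255},{"linear": [-0.16,0.06,-0.035],"dr": [2.9,31.6,7.6],"jaw": 255},{"linear": [-0.2,0.074,-0.022],"dr": [3.6,39.5,9.5],"jaw": 255}]}}

```text
clock: 6.85
tcp_pos: [0.4951, -0.2548, 0.2755]
tcp_rot: [-0.093, 0.995, 0.002, 0.019]
contact_force: [1.7, -2.2, -3.1]
width: 0.0618
gripper_force: 30.0
```

```bash
python3 k.py
```

```text
[ 1.02  0.7  -1.11  1.69  0.67  1.15  1.49]
t 6.85 tcp [ 0.4951 -0.2548  0.2755] w 0.0618 linear [-0.0059  0.0038 -0.0043] dr [0.08 2.23 0.72]
t 6.85 tcp [ 0.4951 -0.2548  0.2755] w 0.0618 linear [-0.0523  0.2494 -0.0022] dr [ 0.37  2.21 15.72]
t 6.85 tcp [ 0.4951 -0.2548  0.2755] w 0.0618 linear [-0.1456  0.556   0.1319] dr [ 0.27  2.22 10.72]
t 6.85 tcp [ 0.4951 -0.2548  0.2755] w 0.0618 linear [-0.1409  0.5559  0.2518] dr [ 0.27  2.22 10.72]
```

{"name": "step_arm", "arguments": {"rows": [{"linear": [-0.012,0.048,-0.003],"dr": [0,1,3],"jaw": 255},{"linear": [-0.024,0.096,-0.003],"dr": [0,2,6],"jaw": 255},{"linear": [-0.036,0.144,-0.003],"dr": [0,2.2,10],"jaw": 255},{"linear": [-0.048,0.192,0],"dr": [0.3,2.2,10.7],"jaw": 255},{"linear": [-0.06,0.24,0],"dr": [0.3,2.2,10.7],"jaw": 255}]}}

```text
clock: 7.35
tcp_pos: [0.507, -0.0069, 0.2762]
tcp_rot: [-0.001, 1.0, 0.002, 0.001]
contact_force: [0.1, -1.0, -1.7]
width: 0.0617
gripper_force: 30.0
```

{"name": "step_arm", "arguments": {"rows": [{"linear": [0,0.048,0],"dr": [0,0,0],"jaw": 255},{"linear": [-0.01,0.096,0],"dr": [0,0,0],"jaw": 255},{"linear": [-0.02,0.144,0],"dr": [0,0,0],"jaw": 255},{"linear": [-0.025,0.192,0],"dr": [0,0,0],"jaw": 255},{"linear": [-0.03,0.24,0],"dr": [0,0,0],"jaw": 255}]}}

```text
clock: 7.85
tcp_pos: [0.5369, 0.2332, 0.2773]
tcp_rot: [-0.001, 1.0, 0.002, 0.001]
contact_force: [1.5, -0.4, -2.4]
width: 0.062
gripper_force: 30.0
```

```bash
python3 k.py
```

```text
[ 0.03  0.7  -0.96  1.58  0.6   1.18  0.52]
t 7.85 tcp [0.5369 0.2332 0.2773] w 0.062 linear [ 0.0378 -0.4831 -0.0046] dr [ 0.2   0.13 -9.9 ]
t 7.85 tcp [0.5369 0.2332 0.2773] w 0.062 linear [ 0.0373 -0.2331 -0.0037] dr [0.21 0.11 5.1 ]
t 7.85 tcp [0.5369 0.2332 0.2773] w 0.062 linear [-0.0026  0.086   0.1276] dr [0.21 0.11 0.1 ]
t 7.85 tcp [0.5369 0.2332 0.2773] w 0.062 linear [-0.0023  0.0856  0.2476] dr [0.21 0.11 0.1 ]
```

{"name": "step_arm", "arguments": {"rows": [{"linear": [-0.001,0.04,0.03],"dr": [0.2,0.1,0.1],"jaw": 255},{"linear": [-0.0025,0.086,0.06],"dr": [0.2,0.1,0.1],"jaw": 255},{"linear": [-0.0025,0.086,0.1],"dr": [0.2,0.1,0.1],"jaw": 255},{"linear": [-0.0025,0.086,0.128],"dr": [0.2,0.1,0.1],"jaw": 255},{"linear": [-0.0025,0.086,0.128],"dr": [0.2,0.1,0.1],"jaw": 255}]}}

```text
clock: 8.35
tcp_pos: [0.5368, 0.3156, 0.1455]
tcp_rot: [-0.001, 1.0, -0.003, -0.003]
contact_force: [0.1, -0.9, -1.7]
width: 0.062
gripper_force: 30.0
```

```bash
python3 k.py
python3 - <<'E'
from h import *
d=np.load('scene0.npy')
for u,v in [(284,280),(284,293),(305,302)]: print(px2w('scene',u,v,d[v,u]))
s=manip.observe(); im,d=manip.read_camera('wrist'); cv2.imwrite('pics/w3.png',im)
vv,uu=np.mgrid[:384,:512]; P=px2w('wrist',uu,vv,d,s); C=R.from_quat(s['tcp_rot']).as_matrix()
T=(P-s['tcp_pos'])@C  # tool coords
m=(d>0)&(np.hypot(T[...,0],T[...,1])<.045)&(T[...,2]<.03)&(T[...,2]>-.05)
rim=T[m&(T[...,2]<np.percentile(T[m][:,2],60))]
print(np.percentile(T[m][:,2],[2,10,30,50]).round(4),m.sum())
r=T[m&(np.abs(T[...,2]+.035)<.006)]; print(len(r)); c=r.mean(0); 
if len(r)>20: print('n',np.linalg.svd(r-c)[2][2].round(3),'c',cv2.minEnclosingCircle((r[:,:2]*1000).astype(np.float32)),c.round(4))
E
```

```text
[-0.17  0.88 -0.84  1.6   0.75  1.01  0.32]
t 8.35 tcp [0.5368 0.3156 0.1455] w 0.062 linear [ 0.0388 -0.5662 -0.1311] dr [-0.28 -0.4  -9.89]
t 8.35 tcp [0.5368 0.3156 0.1455] w 0.062 linear [ 0.0383 -0.3162 -0.1325] dr [-0.33 -0.36  5.11]
t 8.35 tcp [0.5368 0.3156 0.1455] w 0.062 linear [-0.0028  0.0041 -0.0045] dr [-0.31 -0.38  0.11]
t 8.35 tcp [0.5368 0.3156 0.1455] w 0.062 linear [-0.0036  0.0047  0.1155] dr [-0.31 -0.38  0.11]
[0.70215042 0.18318178 0.05657895]
[0.71125475 0.19609376 0.00210923]
[0.71079777 0.2611074  0.07474101]
[-0.0469 -0.0362 -0.0317 -0.0166] 11497
3197
n [-0.045  0.005 -0.999] c ((10.744924545288086, -0.07465171813964844), 43.630924224853516) [ 0.0072  0.0007 -0.0345]
```

View pics/w3.png

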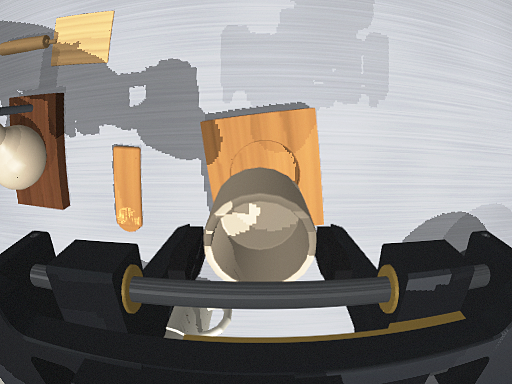

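The wrist view shows the cup held upright at (262,240), with the pocket at (265,160) still uncovered and the mug clear. I fit the rim for tilt and in-hand offset.

```bash
cat > l.py <<'E'
from h import *
from scipy.optimize import least_squares
s=manip.observe(); im,d=manip.read_camera('wrist')
vv,uu=np.mgrid[:384,:512]; P=px2w('wrist',uu,vv,d,s); C=R.from_quat(s['tcp_rot']).as_matrix(); T=(P-s['tcp_pos'])@C
m=(d>0)&(np.abs(T[...,1])<.0295)&(np.abs(T[...,0])<.05)&(T[...,2]<-.028)&(T[...,2]>-.045); Q=T[m]
rng=np.random.default_rng(1);b=0
for _ in range(2000):
    a=Q[rng.choice(len(Q),3,False)];n=np.cross(a[1]-a[0],a[2]-a[0]);l=np.linalg.norm(n)
    if l<2e-4: continue
    n/=l;n*=np.sign(n[2])
    if n[2]<.97: continue
    k=np.abs((Q-a[0])@n)<.0012
    if k.sum()>b:b=k.sum();K_=k
r=Q[K_];c=r.mean(0);n=np.linalg.svd(r-c)[2][2];n*=np.sign(n[2])
g=lambda x:np.hypot(r[:,0]-x[0],r[:,1]-x[1])-.0295
x=least_squares(g,[0,0],loss='soft_l1',f_scale=.002).x
print(b,'normal(tool)',n.round(3),'rim z',c[2].round(4),'centre',x.round(4),np.percentile(g(x),[2,50,98]).round(4), r.min(0).round(3),r.max(0).round(3))
nw=C@n; print('world axis',(-nw).round(3),'rim centre world',(s['tcp_pos']+C@np.array([*x,c[2]])).round(4))
E
python3 l.py
```

```text
1850 normal(tool) [ 0.045 -0.007  0.999] rim z -0.0347 centre [-0.0018  0.0004] [-0.0028 -0.0006  0.0019] [-0.026 -0.029 -0.037] [ 0.03   0.029 -0.032]
world axis [0.048 0.009 0.999] rim centre world [0.5401 0.3172 0.1832]
```

Run:
```python
from h import *
C=R.from_quat(manip.observe()['tcp_rot']).as_matrix()
for z in (.045,.032,.026): go([.5395,.3195,z],C@R.from_rotvec([np.radians(-.5),np.radians(-2.6),0]).as_matrix())
```

```text
t 8.45 tcp [0.5394 0.3177 0.1507] w 0.0617 linear [-0.0002  0.0017  0.1057] dr [-0.5 -2.6  0. ]
t 8.45 tcp [0.5394 0.3177 0.1507] w 0.0617 linear [-0.0002  0.0016  0.1187] dr [-0.5 -2.6  0. ]
t 8.45 tcp [0.5394 0.3177 0.1507] w 0.0617 linear [-0.0002  0.0016  0.1247] dr [-0.5 -2.6  0. ]
```

{"name": "step_arm", "arguments": {"rows": [{"linear": [0,0.0016,0.035],"dr": [-0.5,-2.6,0],"jaw": 255},{"linear": [0,0.0016,0.065],"dr": [-0.5,-2.6,0],"jaw": 255},{"linear": [0,0.0016,0.09],"dr": [-0.5,-2.6,0],"jaw": 255},{"linear": [0,0.0016,0.106],"dr": [-0.5,-2.6,0],"jaw": 255},{"linear": [0,0.0016,0.106],"dr": [-0.5,-2.6,0],"jaw": 255}]}}

```text
clock: 8.95
tcp_pos: [0.5397, 0.3184, 0.0445]
tcp_rot: [0.001, 1.0, 0.005, 0.022]
contact_force: [-0.4, 0.3, -1.9]
width: 0.0616
gripper_force: 30.0
```

{"name": "step_arm", "arguments": {"rows": [{"linear": [0,0,0],"dr": [0,0,0],"jaw": 255},{"linear": [0,0,0],"dr": [0,0,0],"jaw": 255}]}}

```text
clock: 9.15
tcp_pos: [0.5407, 0.32, 0.0468]
tcp_rot: [0.001, 1.0, 0.006, 0.024]
contact_force: [-0.2, -0.4, -2.1]
width: 0.0618
gripper_force: 30.0
```

```bash
python3 l.py; python3 k.py
```

```text
1862 normal(tool) [ 0.048 -0.007  0.999] rim z -0.0348 centre [-0.0017  0.0004] [-0.0028 -0.0006  0.0019] [-0.026 -0.029 -0.037] [ 0.03   0.029 -0.032]
world axis [ 0.    -0.005  1.   ] rim centre world [0.5408 0.3199 0.0816]
[-0.23  0.99 -0.73  1.71  0.94  0.79  0.15]
t 9.2 tcp [0.5406 0.3198 0.0467] w 0.0616 linear [ 0.0284 -0.5669 -0.2419] dr [  0.46   2.75 -10.1 ]
t 9.2 tcp [0.5406 0.3198 0.0467] w 0.0616 linear [ 0.0289 -0.317  -0.2389] dr [0.81 2.67 4.9 ]
t 9.2 tcp [0.5406 0.3198 0.0467] w 0.0616 linear [-0.0039  0.0012 -0.1033] dr [ 0.7  2.7 -0.1]
t 9.2 tcp [0.5406 0.3198 0.0467] w 0.0616 linear [ 0.0018 -0.0003  0.0166] dr [ 0.7  2.7 -0.1]
```

{"name": "step_arm", "arguments": {"rows": [{"linear": [0.001,0,0.007],"dr": [0,0,0],"jaw": 255},{"linear": [0.002,0,0.014],"dr": [0,0,0],"jaw": 255},{"linear": [0.002,0,0.018],"dr": [0,0,0],"jaw": 255},{"linear": [0.002,0,0.019],"dr": [0,0,0],"jaw": 255},{"linear": [0.002,0,0.019],"dr": [0,0,0],"jaw": 255}]}}

```text
clock: 9.7
tcp_pos: [0.5379, 0.3188, 0.0271]
tcp_rot: [0.0, 1.0, 0.004, 0.022]
contact_force: [-3.4, -3.4, 12.0]
width: 0.0622
gripper_force: 30.0
```

{"name": "step_arm", "arguments": {"rows": [{"linear": [0,0,-0.001],"dr": [0,0,0],"jaw": 90},{"linear": [0,0,-0.001],"dr": [0,0,0],"jaw": 50},{"linear": [0,0,-0.001],"dr": [0,0,0],"jaw": 0},{"linear": [0,0,-0.001],"dr": [0,0,0],"jaw": 0},{"linear": [0,0,-0.001],"dr": [0,0,0],"jaw": 0}]}}

```text
clock: 10.2
tcp_pos: [0.5385, 0.3191, 0.0266]
tcp_rot: [0.001, 1.0, 0.005, 0.022]
contact_force: [0.1, -0.3, 0.2]
width: 0.0877
gripper_force: 0.0
```

```bash
python3 l.py
cat > k.py <<'E'
from h import *
C=R.from_quat(manip.observe()['tcp_rot']).as_matrix()
print(manip.observe()['q'].round(2))
go([.538,.3190,.16],C)
E
python3 k.py
```

```text
1878 normal(tool) [ 0.049 -0.012  0.999] rim z -0.0356 centre [-0.0012  0.0003] [-0.0029 -0.0006  0.0019] [-0.025 -0.029 -0.038] [ 0.03   0.029 -0.032]
world axis [0.005 0.002 1.   ] rim centre world [0.5382 0.319  0.0622]
[-0.24  1.01 -0.71  1.72  0.97  0.76  0.12]
t 10.25 tcp [0.5385 0.319  0.0266] w 0.0881 linear [-0.0055  0.0013 -0.1332] dr [0. 0. 0.]
```

{"name": "step_arm", "arguments": {"rows": [{"linear": [-0.001,0,-0.025],"dr": [0,0,0],"jaw": 0},{"linear": [-0.003,0.001,-0.065],"dr": [0,0,0],"jaw": 0},{"linear": [-0.005,0.001,-0.11],"dr": [0,0,0],"jaw": 0},{"linear": [-0.006,0.001,-0.155],"dr": [0,0,0],"jaw": 0},{"linear": [-0.009,0.001,-0.2],"dr": [0,0,0],"jaw": 0}]}}

```text
clock: 10.75
tcp_pos: [0.5379, 0.3179, 0.2288]
tcp_rot: [0.0, 1.0, 0.005, 0.022]
contact_force: [0.1, -0.3, -0.5]
width: 0.088
gripper_force: 0.0
```

```bash
cat > m.py <<'E'
from h import *
from scipy.optimize import least_squares
import sys
s=manip.observe(); im,d=manip.read_camera('wrist'); cv2.imwrite('pics/w4.png',im)
vv,uu=np.mgrid[:384,:512]; P=px2w('wrist',uu,vv,d,s)
m=(d>0)&(np.hypot(P[...,0]-.538,P[...,1]-.319)<.05)&(np.abs(P[...,2]-.062)<.006); r=P[m]; c=np.median(r,0)
r=r[np.abs(r[:,2]-c[2])<.003]
g=lambda x:np.hypot(r[:,0]-x[0],r[:,1]-x[1])-.0295
x=least_squares(g,[.538,.319],loss='soft_l1',f_scale=.002).x
print(m.sum(),c.round(4),'cup centre',x.round(4),np.percentile(g(x),[2,50,98]).round(4),'n',np.linalg.svd(r-r.mean(0))[2][2].round(3),cv2.minEnclosingCircle((r[:,:2]*1000).astype(np.float32)))
ball=np.array([.506,.018,.0486]);a,M=axes(40,-3.8)
print(manip.observe()['q'].round(2))
go(ball+.16*a,M);go([.5,.15,.30],axes(15,-4)[1]);go(ball+.056*a,M)
E
python3 m.py
```

```text
723 [0.539  0.3191 0.0619] cup centre [0.5383 0.3188] [-0.0026 -0.0002  0.0025] n [-0.003 -0.002  1.   ] ((538.5931396484375, 318.6770935058594), 32.19028091430664)
[-0.15  0.76 -0.9   1.56  0.69  1.1   0.36]
t 10.8 tcp [0.5408 0.3216 0.2368] w 0.0881 linear [ 0.1402 -0.2982  0.0526] dr [  2.42 -36.93   3.13]
t 10.8 tcp [0.5408 0.3216 0.2368] w 0.0881 linear [ 0.037  -0.1705 -0.0685] dr [  1.69 -11.94   3.72]
t 10.8 tcp [0.5408 0.3216 0.2368] w 0.0881 linear [ 0.0778 -0.304   0.1356] dr [  2.42 -36.93   3.13]
```

```bash
cat > n.py <<'E'
from h import *
ball=np.array([.506,.018,.0486]);a,_=axes(40,-3.8);b,M=axes(20,-3.8); G=ball+.075*a
print(manip.observe()['q'].round(2))
print('pre');go(G+b*.10,M);print('grasp');go(G-.019*b,M)
E
python3 n.py
```

```text
[-0.15  0.76 -0.9   1.56  0.69  1.1   0.36]
pre
t 10.8 tcp [0.5408 0.3216 0.2368] w 0.0881 linear [ 0.1182 -0.299   0.0248] dr [  1.81 -16.94   3.46]
grasp
t 10.8 tcp [0.5408 0.3216 0.2368] w 0.0881 linear [ 0.0837 -0.3037  0.1386] dr [  1.81 -16.94   3.46]
```

{"name": "step_arm", "arguments": {"rows": [{"linear": [0.01,-0.048,0],"dr": [0.5,-3,1],"jaw": 0},{"linear": [0.025,-0.095,0],"dr": [0.7,-6,2],"jaw": 0},{"linear": [0.045,-0.14,0],"dr": [1,-9,3],"jaw": 0},{"linear": [0.065,-0.185,0],"dr": [1.4,-12,3.5],"jaw": 0},{"linear": [0.085,-0.23,0.01],"dr": [1.8,-15,3.5],"jaw": 0}]}}

```text
clock: 11.3
tcp_pos: [0.4532, 0.0873, 0.2118]
tcp_rot: [0.033, 0.987, -0.009, 0.154]
contact_force: [3.0, -1.0, -0.1]
width: 0.0882
gripper_force: 0.0
```

```bash
python3 n.py
```

```text
[ 0.08  0.45 -0.7   2.31  1.18  0.5  -0.09]
pre
t 11.3 tcp [0.4532 0.0873 0.2118] w 0.0882 linear [ 0.0276 -0.0655  0.0041] dr [-0.45 -2.26  0.1 ]
grasp
t 11.3 tcp [0.4532 0.0873 0.2118] w 0.0882 linear [ 0.0229 -0.0646  0.123 ] dr [-0.45 -2.26  0.1 ]
```

{"name": "step_arm", "arguments": {"rows": [{"linear": [0.012,-0.033,0.002],"dr": [0,-1,0],"jaw": 0},{"linear": [0.025,-0.0655,0.004],"dr": [-0.4,-2.2,0],"jaw": 0},{"linear": [0.025,-0.0655,0.004],"dr": [-0.4,-2.2,0],"jaw": 0},{"linear": [0.025,-0.0655,0.004],"dr": [-0.4,-2.2,0],"jaw": 0}]}}

```text
clock: 11.7
tcp_pos: [0.4266, 0.0241, 0.2002]
tcp_rot: [0.032, 0.985, -0.007, 0.171]
contact_force: [0.8, -0.4, 0.6]
width: 0.088
gripper_force: 0.0
```

```bash
cat > o.py <<'E'
from h import *
from scipy.optimize import least_squares
def bottle(x0,p0,tag):
    s=manip.observe(); im,d=manip.read_camera('wrist'); cv2.imwrite(f'pics/{tag}.png',im)
    vv,uu=np.mgrid[:384,:512]; P=px2w('wrist',uu,vv,d,s); x=np.array(x0,float); p=np.array(p0,float)
    ax=lambda p:np.array([-np.sin(p[0])*np.cos(p[1]),-np.sin(p[0])*np.sin(p[1]),np.cos(p[0])])
    Q=P[(d>0)&(np.linalg.norm(P-x,axis=-1)<.13)]
    def res(v,Q,k):
        D=Q-v[:3]; a=ax(v[3:]); return np.where(k,np.linalg.norm(D,axis=1)-.04,np.linalg.norm(np.cross(D,a),axis=1)-.016)
    v=np.r_[x,p]
    for i in range(12):
        tol=.012 if i<5 else .005
        D=Q-v[:3];h=D@ax(v[3:]);rb=np.abs(np.linalg.norm(D,axis=1)-.04)<tol;rn=(np.abs(np.linalg.norm(np.cross(D,ax(v[3:])),axis=1)-.016)<tol)&(h>.05)&(h<.1)
        k=(rb&(h<.034)); u=k|rn; v=least_squares(res,v,args=(Q[u],k[u]),loss='soft_l1',f_scale=.002).x
    print('ball',v[:3].round(4),'tilt,yaw',np.degrees(v[3:]).round(2),'n ball,neck',k.sum(),rn.sum(),'res',np.abs(res(v,Q[u],k[u])).mean().round(4))
    return v
if __name__=='__main__':
    bottle([.506,.018,.0486],np.radians([40,-3.8]),'w5')
E
python3 o.py; python3 n.py
```

```text
ball [0.5051 0.0179 0.0496] tilt,yaw [70.34  7.72] n ball,neck 2051 132 res 0.001
[ 0.18  0.42 -0.63  2.46  1.57  0.39 -0.37]
pre
t 11.75 tcp [0.4277 0.0254 0.2006] w 0.0883 linear [ 0.0037 -0.0022 -0.0007] dr [-0.07 -0.19  0.16]
grasp
t 11.75 tcp [0.4277 0.0254 0.2006] w 0.0883 linear [ 0.0034 -0.002   0.1183] dr [-0.07 -0.19  0.16]
```

View pics/w5.png

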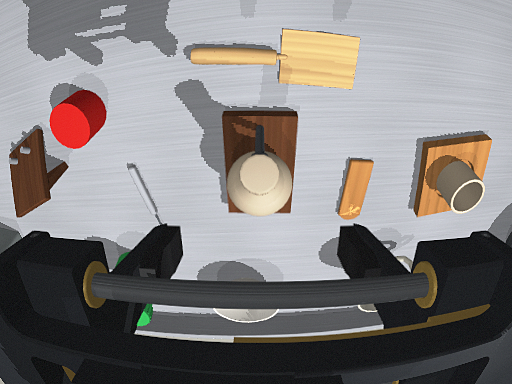

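The wrist view shows the bottle's lip at (259,172) and ball at (260,188), centred between the fingers. The ball position agrees with the first fit within 1 mm, and the cup stands on the board at (458,190). Going in.

{"name": "step_arm", "arguments": {"rows": [{"linear": [0.003,-0.002,0.03],"dr": [0,0,0],"jaw": 0},{"linear": [0.003,-0.002,0.06],"dr": [0,0,0],"jaw": 0},{"linear": [0.003,-0.002,0.09],"dr": [0,0,0],"jaw": 0},{"linear": [0.003,-0.002,0.108],"dr": [0,0,0],"jaw": 0},{"linear": [0.003,-0.002,0.118],"dr": [0,0,0],"jaw": 0}]}}

```text
clock: 12.25
tcp_pos: [0.4651, 0.0216, 0.0866]
tcp_rot: [0.031, 0.985, -0.006, 0.171]
contact_force: [-0.1, 0.7, 0.5]
width: 0.0881
gripper_force: 0.0
```

{"name": "step_arm", "arguments": {"rows": [{"linear": [0,0,0],"dr": [0,0,0],"jaw": 0},{"linear": [0,0,0],"dr": [0,0,0],"jaw": 0}]}}

```text
clock: 12.45
tcp_pos: [0.4641, 0.0204, 0.0887]
tcp_rot: [0.031, 0.985, -0.007, 0.172]
contact_force: [-0.2, -0.2, -0.5]
width: 0.0885
gripper_force: 0.0
```

```bash
python3 n.py
```

```text
[ 0.21  0.79 -0.73  2.49  2.07  0.7  -0.82]
pre
t 12.45 tcp [0.4641 0.0204 0.0887] w 0.0885 linear [ 3.000e-04  1.000e-04 -1.184e-01] dr [-0.11 -0.2   0.2 ]
grasp
t 12.45 tcp [0.4641 0.0204 0.0887] w 0.0885 linear [-0.0001  0.0003  0.0006] dr [-0.11 -0.2   0.2 ]
```

{"name": "step_arm", "arguments": {"rows": [{"linear": [0,0,0],"dr": [0,0,0],"jaw": 120},{"linear": [0,0,0],"dr": [0,0,0],"jaw": 150},{"linear": [0,0,0],"dr": [0,0,0],"jaw": 255},{"linear": [0,0,0],"dr": [0,0,0],"jaw": 255},{"linear": [0,0,0],"dr": [0,0,0],"jaw": 255}]}}

```text
clock: 12.95
tcp_pos: [0.4638, 0.0197, 0.0885]
tcp_rot: [0.031, 0.985, -0.007, 0.172]
contact_force: [0.9, -0.4, -0.6]
width: 0.0504
gripper_force: 0.0
```

{"name": "step_arm", "arguments": {"rows": [{"linear": [0,0,0],"dr": [0,0,0],"jaw": 255},{"linear": [0,0,0],"dr": [0,0,0],"jaw": 255}]}}

```text
clock: 13.15
tcp_pos: [0.4637, 0.0198, 0.0882]
tcp_rot: [0.031, 0.985, -0.007, 0.172]
contact_force: [0.6, 0.3, 0.9]
width: 0.0342
gripper_force: 4.7
```

```bash
cat > q.py <<'E'
from h import *
s=manip.observe();C=R.from_quat(s['tcp_rot']).as_matrix();go(s['tcp_pos']+[0,0,.15],C);print(s['contact_force'].round(1),s['gripper_force'])
E
python3 q.py
```

```text
t 13.15 tcp [0.4637 0.0198 0.0882] w 0.0342 linear [-0.0507 -0.0005 -0.1412] dr [0. 0. 0.]
[0.6 0.3 0.9] 4.742162832990289
```

Finish closing, then lift straight up.

{"name": "step_arm", "arguments": {"rows": [{"linear": [0,0,0],"dr": [0,0,0],"jaw": 255},{"linear": [0,0,0],"dr": [0,0,0],"jaw": 255},{"linear": [0,0,0],"dr": [0,0,0],"jaw": 255}]}}

```text
clock: 13.45
tcp_pos: [0.4638, 0.0198, 0.0883]
tcp_rot: [0.031, 0.985, -0.007, 0.172]
contact_force: [-0.9, 0.6, 1.0]
width: 0.0317
gripper_force: 30.0
```

{"name": "step_arm", "arguments": {"rows": [{"linear": [-0.003,0,-0.009],"dr": [0,0,0],"jaw": 255},{"linear": [-0.0085,0,-0.0235],"dr": [0,0,0],"jaw": 255},{"linear": [-0.017,0,-0.047],"dr": [0,0,0],"jaw": 255},{"linear": [-0.027,0,-0.075],"dr": [0,0,0],"jaw": 255},{"linear": [-0.04,0,-0.11],"dr": [0,0,0],"jaw": 255}]}}

```text
clock: 13.95
tcp_pos: [0.4615, 0.0171, 0.1893]
tcp_rot: [0.031, 0.985, -0.012, 0.168]
contact_force: [-1.0, -1.9, -5.0]
width: 0.0314
gripper_force: 29.7
```

{"name": "step_arm", "arguments": {"rows": [{"linear": [-0.016,0,-0.03],"dr": [0,0,0],"jaw": 255},{"linear": [-0.024,0,-0.03],"dr": [0,0,0],"jaw": 255}]}}

```text
clock: 14.15
tcp_pos: [0.4717, 0.0157, 0.2231]
tcp_rot: [0.031, 0.986, -0.014, 0.166]
contact_force: [-1.4, -0.4, -4.6]
width: 0.0311
gripper_force: 29.5
```

```bash
cat > r.py <<'E'
from o import *
import sys
s=manip.observe();C=R.from_quat(s['tcp_rot']).as_matrix();print(s['q'].round(2))
tilt=float(sys.argv[1]); t=np.radians(tilt); w=np.radians(float(sys.argv[2]))
G=s['tcp_pos']-.019*C[:,2]; a=np.array([-np.sin(t)*np.cos(w),-np.sin(t)*np.sin(w),np.cos(t)])
# bottle from side camera too
v=bottle(G-.075*a,[t,w],sys.argv[3])
n='scene'
for n in ('side','scene'):
    s=manip.observe();im,d=manip.read_camera(n); cv2.imwrite(f'pics/{sys.argv[3]}{n}.png',im)
    vv,uu=np.mgrid[:384,:512]; P=px2w(n,uu,vv,d)
    x=G-.075*a; ax=lambda p:np.array([-np.sin(p[0])*np.cos(p[1]),-np.sin(p[0])*np.sin(p[1]),np.cos(p[0])])
    # sphere fit then axis from ball to grasp point
    Q=P[(d>0)&(np.linalg.norm(P-x,axis=-1)<.07)&((P-G)@a<-.035)]
    for i in range(10):
        k=np.abs(np.linalg.norm(Q-x,axis=1)-.04)<(.015 if i<5 else .005); x=least_squares(lambda y:np.linalg.norm(Q[k]-y,axis=1)-.04,x,loss='soft_l1',f_scale=.002).x
    u=G-x; L=np.linalg.norm(u); u/=L; print(n,'ball',x.round(4),k.sum(),'to grasp',L.round(4),'tilt',np.degrees(np.arccos(u[2])).round(1),'yaw',np.degrees(np.arctan2(-u[1],-u[0])).round(1),'axis in tool',(C.T@u).round(3))
E
python3 r.py 40 -3.8 w6
```

```text
[ 0.15  0.4  -0.5   2.31  1.11  0.36  0.18]
ball [0.4134 0.0622 0.2127] tilt,yaw [ 48.65 124.6 ] n ball,neck 2130 4413 res 0.0021
side ball [ 0.4866 -0.043   0.1858] 144 to grasp 0.0838 tilt 48.8 yaw -70.5 axis in tool [ 0.061  0.68  -0.731]
scene ball [0.5163 0.0375 0.1977] 153 to grasp 0.07 tilt 51.8 yaw 22.6 axis in tool [ 0.464 -0.36  -0.81 ]
```

Run:
```python
import cv2,numpy as np
a=cv2.imread('pics/w6side.png')[60:260,120:320];b=cv2.imread('pics/w6scene.png')[90:290,200:400];
c=cv2.resize(cv2.imread('pics/w6.png')[100:350,135:385],(400,400))
cv2.imwrite('pics/w6c.png',cv2.resize(np.hstack([cv2.resize(a,(400,400)),cv2.resize(b,(400,400))]),None,fx=1,fy=1))
```

```text
(no output)
```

View pics/w6c.png

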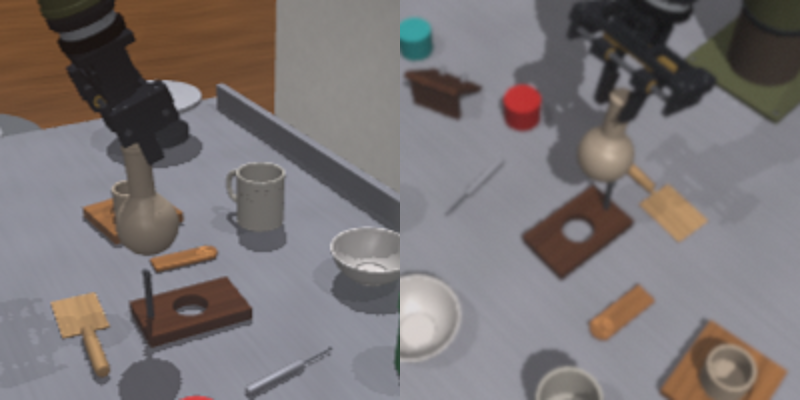

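The left half (side view) shows the bottle lifted clear, having pivoted in the grip to nearly upright (ball at (148,222)). The right half (scene view) agrees, and the cup stands on the board. I refit with that prior.

```bash
python3 r.py 8 -3.8 w7
```

```text
[ 0.15  0.4  -0.51  2.31  1.12  0.36  0.17]
ball [0.4722 0.0154 0.163 ] tilt,yaw [14.45 -7.41] n ball,neck 4088 1676 res 0.0004
side ball [0.4769 0.0157 0.163 ] 726 to grasp 0.0788 tilt 6.7 yaw -6.6 axis in tool [-0.22  -0.009 -0.975]
scene ball [0.4743 0.0128 0.162 ] 592 to grasp 0.0796 tilt 5.5 yaw -31.4 axis in tool [-0.251  0.029 -0.967]
```

Run:
```python
from h import *
s=manip.observe();C=R.from_quat(s['tcp_rot']).as_matrix();G=s['tcp_pos']-.019*C[:,2]
M=R.from_euler('y',7,degrees=True).as_matrix()@C
go(s['tcp_pos']+[.064,.304,.02],C)
go(G+np.array([.055,.304,.02])+.019*M[:,2],M)
```

```text
t 14.45 tcp [0.4727 0.0158 0.2218] w 0.0311 linear [-0.0497  0.3072 -0.0091] dr [0. 0. 0.]
t 14.45 tcp [0.4727 0.0158 0.2218] w 0.0311 linear [-0.0389  0.3065 -0.0122] dr [ 0.4   6.98 -0.26]
```

{"name": "step_arm", "arguments": {"rows": [{"linear": [-0.002,0.012,-0.003],"dr": [0,0.5,0],"jaw": 255},{"linear": [-0.005,0.036,-0.006],"dr": [0,1.5,0],"jaw": 255},{"linear": [-0.009,0.068,-0.01],"dr": [0,2.5,0],"jaw": 255},{"linear": [-0.013,0.1,-0.012],"dr": [0,3.5,0],"jaw": 255},{"linear": [-0.017,0.132,-0.012],"dr": [0.4,4.5,0],"jaw": 255}]}}

```text
clock: 14.95
tcp_pos: [0.494, 0.1475, 0.2368]
tcp_rot: [0.033, 0.991, -0.016, 0.127]
contact_force: [1.2, -0.2, -4.1]
width: 0.0307
gripper_force: 29.3
```

{"name": "step_arm", "arguments": {"rows": [{"linear": [-0.005,0.035,0],"dr": [0,0.5,0],"jaw": 255},{"linear": [-0.01,0.07,0],"dr": [0,1,0],"jaw": 255},{"linear": [-0.015,0.105,0],"dr": [0,1.5,0],"jaw": 255},{"linear": [-0.018,0.13,0],"dr": [0,2,0],"jaw": 255},{"linear": [-0.022,0.15,0],"dr": [0,2.5,0],"jaw": 255}]}}

```text
clock: 15.45
tcp_pos: [0.5252, 0.2971, 0.2383]
tcp_rot: [0.032, 0.994, -0.015, 0.106]
contact_force: [0.9, -0.9, -3.9]
width: 0.0306
gripper_force: 29.3
```

{"name": "step_arm", "arguments": {"rows": [{"linear": [0,0.015,0],"dr": [0,0,0],"jaw": 255},{"linear": [0,0.02,0],"dr": [0,0,0],"jaw": 255},{"linear": [0,0.02,0],"dr": [0,0,0],"jaw": 255},{"linear": [0,0.02,0],"dr": [0,0,0],"jaw": 255}]}}

```text
clock: 15.85
tcp_pos: [0.5271, 0.314, 0.2394]
tcp_rot: [0.033, 0.994, -0.016, 0.107]
contact_force: [0.2, -0.6, -3.4]
width: 0.0303
gripper_force: 29.3
```

```bash
cat > t.py <<'E'
from h import *
from scipy.optimize import least_squares
import sys
s=manip.observe();C=R.from_quat(s['tcp_rot']).as_matrix();print(s['q'].round(2),'tcp',s['tcp_pos'].round(4),'tool tilt',np.degrees(np.arccos(-C[2,2])).round(1))
G=s['tcp_pos']-.019*C[:,2]; out=[]
x0=np.array([float(q) for q in sys.argv[2:5]]) if len(sys.argv)>3 else G-[0,0,.077]
vv,uu=np.mgrid[:384,:512]
for n in ('side','scene','wrist'):
    s1=manip.observe();im,d=manip.read_camera(n); cv2.imwrite(f'pics/{sys.argv[1]}{n}.png',im); P=px2w(n,uu,vv,d,s1)
    hsv=cv2.cvtColor(im,cv2.COLOR_BGR2HSV); ok=(d>0)&(hsv[...,2]>70)&(hsv[...,0]<30)&(hsv[...,1]>25)
    x=x0.copy(); Q=P[ok&(np.linalg.norm(P-x,axis=-1)<.13)]; Q=Q[Q[:,2]>.066]
    for i in range(10):
        k=(np.abs(np.linalg.norm(Q-x,axis=1)-.04)<(.015 if i<5 else .004))&(Q[:,2]<x[2]+.03); x=least_squares(lambda y:np.linalg.norm(Q[k]-y,axis=1)-.04,x,loss='soft_l1',f_scale=.002).x
    v=np.zeros(2)
    dist=lambda v,Q:np.linalg.norm(np.cross(Q-x,np.array([*v,1])/np.linalg.norm([*v,1])),axis=1)-.016
    for i in range(8):
        h=(Q-x)@(np.array([*v,1])/np.linalg.norm([*v,1])); m=(h>.048)&(h<.1)&(np.abs(dist(v,Q))<(.012 if i<4 else .004))
        if m.sum()<15: break
        v=least_squares(lambda v:dist(v,Q[m]),v,loss='soft_l1',f_scale=.0015).x
    u=G-x
    print(n,'ball',x.round(4),k.sum(),'neck',m.sum(),'axis deg xy',np.degrees(v).round(1),'ball->G: L',np.linalg.norm(u).round(4),'deg',np.degrees(u[:2]/u[2]).round(1))
E
python3 t.py w8
```

```text
[-0.32  0.63 -0.67  1.73  0.74  0.92  0.17] tcp [0.5271 0.314  0.2394] tool tilt 12.4
side ball [0.5168 0.3145 0.1784] 397 neck 161 axis deg xy [-5.7  1.6] ball->G: L 0.0797 deg [4.5 0.1]
scene ball [0.5165 0.3115 0.1779] 494 neck 195 axis deg xy [-6.1  2.1] ball->G: L 0.0803 deg [4.7 2.3]
wrist ball [0.5165 0.3135 0.1795] 3590 neck 1705 axis deg xy [-6.4  1.8] ball->G: L 0.0787 deg [4.8 0.9]
```

Three cameras agree: ball at (0.5166, 0.3132, 0.1785), neck leaning −6° in x and +1.8° in y. The neck sits near the pads' edge, so I set it down soon.

Run:
```python
from h import *
s=manip.observe();C=R.from_quat(s['tcp_rot']).as_matrix();b=np.array([.5166,.3135,.1785])
Rr=R.from_rotvec(np.radians([1.8,6,0])).as_matrix()
for f,z in ((1,.1785),(1,.115),(1,.0945)):
    go(np.array([.5384,.3188,z])+Rr@(s['tcp_pos']-b),Rr@C)
```

```text
t 16.0 tcp [0.5275 0.3143 0.2399] w 0.0309 linear [-0.0269  0.0054  0.0073] dr [-1.38  6.11  0.16]
t 16.0 tcp [0.5275 0.3143 0.2399] w 0.0309 linear [-0.0134  0.0068  0.0693] dr [-1.38  6.11  0.16]
t 16.0 tcp [0.5275 0.3143 0.2399] w 0.0309 linear [-0.009   0.0073  0.0893] dr [-1.38  6.11  0.16]
```

{"name": "step_arm", "arguments": {"rows": [{"linear": [-0.008,0.002,0.004],"dr": [-0.5,2,0],"jaw": 255},{"linear": [-0.016,0.004,0.012],"dr": [-1,4,0],"jaw": 255},{"linear": [-0.02,0.006,0.03],"dr": [-1.4,6,0.2],"jaw": 255},{"linear": [-0.016,0.0065,0.052],"dr": [-1.4,6.1,0.2],"jaw": 255},{"linear": [-0.0134,0.0068,0.066],"dr": [-1.4,6.1,0.2],"jaw": 255}]}}

```text
clock: 16.5
tcp_pos: [0.5554, 0.3173, 0.1766]
tcp_rot: [0.035, 0.998, -0.001, 0.054]
contact_force: [0.8, -1.0, -4.0]
width: 0.0304
gripper_force: 29.3
```

```bash
python3 t.py w9 .538 .319 .115
```

```text
[-0.26  0.78 -0.68  1.64  0.71  0.9   0.27] tcp [0.5554 0.3173 0.1766] tool tilt 6.2
side ball [0.5488 0.3186 0.1171] 347 neck 125 axis deg xy [-5.2  0. ] ball->G: L 0.0785 deg [ 3.3 -0.9]
scene ball [0.5425 0.3156 0.1141] 482 neck 150 axis deg xy [-3.   0.8] ball->G: L 0.0821 deg [7.6 1.3]
wrist ball [0.5381 0.3183 0.1168] 3282 neck 1598 axis deg xy [-1.2  0.3] ball->G: L 0.0801 deg [11.1 -0.6]
```

{"name": "step_arm", "arguments": {"rows": [{"linear": [0.0007,0.0,0.007],"dr": [0,0,0],"jaw": 255},{"linear": [0.0015,0.0003,0.014],"dr": [0,0.5,0],"jaw": 255},{"linear": [0.002,0.0003,0.019],"dr": [0,0.8,0],"jaw": 255},{"linear": [0.0022,0.0003,0.021],"dr": [0,0.8,0],"jaw": 255},{"linear": [0.0022,0.0003,0.021],"dr": [0,0.8,0],"jaw": 255}]}}

```text
clock: 17.15
tcp_pos: [0.5548, 0.3195, 0.1567]
tcp_rot: [0.034, 0.998, -0.0, 0.047]
contact_force: [0.4, 0.7, -3.5]
width: 0.0311
gripper_force: 29.3
```

{"name": "step_arm", "arguments": {"rows": [{"linear": [0,0,0],"dr": [0,0,0],"jaw": 255},{"linear": [0,0,0],"dr": [0,0,0],"jaw": 255}]}}

```text
clock: 17.35
tcp_pos: [0.5549, 0.3199, 0.1573]
tcp_rot: [0.034, 0.998, 0.0, 0.047]
contact_force: [-0.6, 0.3, -3.2]
width: 0.0308
gripper_force: 29.3
```

```bash
python3 t.py w10 .538 .319 .095
```

```text
[-0.26  0.8  -0.67  1.64  0.72  0.88  0.27] tcp [0.5549 0.3199 0.1573] tool tilt 5.4
side ball [0.5459 0.3219 0.0978] 343 neck 123 axis deg xy [-3.2 -0.3] ball->G: L 0.0788 deg [ 5.3 -1.4]
scene ball [0.545  0.3188 0.0969] 472 neck 145 axis deg xy [-3.4  0.4] ball->G: L 0.0798 deg [5.9 0.8]
wrist ball [0.5444 0.3208 0.0983] 3232 neck 1356 axis deg xy [-3.5  0.2] ball->G: L 0.0785 deg [ 6.4 -0.6]
```

```bash
cat > u.py <<'E'
from h import *
import sys
v=[float(q) for q in sys.argv[1:]]
s=manip.observe();C=R.from_quat(s['tcp_rot']).as_matrix();b=np.array(v[:3])
Rr=R.from_rotvec(np.radians([v[4],-v[3],0])).as_matrix()
for z in (b[2],.0925,.090): go(np.array([.5384,.3188,z])+Rr@(s['tcp_pos']-b),Rr@C)
E
python3 u.py .5447 .3203 .0977 -3.3 .1
```

```text
t 17.5 tcp [0.5549 0.3198 0.1573] w 0.0305 linear [ 0.0028 -0.0018  0.0004] dr [ 0.12  3.3  -0.  ]
t 17.5 tcp [0.5549 0.3198 0.1573] w 0.0305 linear [ 0.0033 -0.0018  0.0056] dr [ 0.12  3.3  -0.  ]
t 17.5 tcp [0.5549 0.3198 0.1573] w 0.0305 linear [ 0.0036 -0.0018  0.0081] dr [ 0.12  3.3  -0.  ]
```

{"name": "step_arm", "arguments": {"rows": [{"linear": [0.0014,-0.0009,0.0002],"dr": [0,1.6,0],"jaw": 255},{"linear": [0.0028,-0.0018,0.0004],"dr": [0.1,3.3,0],"jaw": 255},{"linear": [0.003,-0.0018,0.002],"dr": [0.1,3.3,0],"jaw": 255},{"linear": [0.0032,-0.0018,0.004],"dr": [0.1,3.3,0],"jaw": 255},{"linear": [0.0033,-0.0018,0.0055],"dr": [0.1,3.3,0],"jaw": 255}]}}

```text
clock: 18.0
tcp_pos: [0.5516, 0.3182, 0.1511]
tcp_rot: [0.033, 0.999, -0.0, 0.018]
contact_force: [0.2, 0.6, -4.3]
width: 0.0308
gripper_force: 29.3
```

{"name": "step_arm", "arguments": {"rows": [{"linear": [0,0,0],"dr": [0,0,0],"jaw": 255},{"linear": [0,0,0],"dr": [0,0,0],"jaw": 255}]}}

```text
clock: 18.2
tcp_pos: [0.5517, 0.3183, 0.1513]
tcp_rot: [0.033, 0.999, -0.0, 0.018]
contact_force: [-0.5, -0.4, -3.3]
width: 0.0305
gripper_force: 29.3
```

```bash
python3 t.py w11 .538 .319 .093; python3 -c "
from h import *
import time
print(manip.observe()['contact_force'])"
```

```text
[-0.24  0.83 -0.7   1.6   0.67  0.93  0.32] tcp [0.5517 0.3183 0.1513] tool tilt 2.1
side ball [0.5411 0.32   0.0925] 329 neck 124 axis deg xy [-1.2 -0.3] ball->G: L 0.0784 deg [ 7.3 -1.3]
scene ball [0.5404 0.3171 0.0914] 449 neck 138 axis deg xy [-1.2  0.4] ball->G: L 0.0796 deg [7.7 0.9]
wrist ball [0.54   0.3191 0.0929] 3100 neck 1273 axis deg xy [-1.3  0.1] ball->G: L 0.0782 deg [ 8.1 -0.6]
[ 0.35117163 -0.19807926 -3.31599318]
```

{"name": "step_arm", "arguments": {"rows": [{"linear": [0.001,0,0.0005],"dr": [0,0.6,0],"jaw": 255},{"linear": [0.001,0,0.001],"dr": [0,0.8,0],"jaw": 255},{"linear": [0.001,0,0.0015],"dr": [0,0.8,0],"jaw": 255},{"linear": [0.001,0,0.002],"dr": [0,0.8,0],"jaw": 255},{"linear": [0.001,0,0.002],"dr": [0,0.8,0],"jaw": 255}]}}

```text
clock: 18.85
tcp_pos: [0.5516, 0.3185, 0.1499]
tcp_rot: [0.034, 0.999, 0.001, 0.012]
contact_force: [0.5, -0.9, 2.0]
width: 0.031
gripper_force: 29.3
```

{"name": "step_arm", "arguments": {"rows": [{"linear": [0,0,0],"dr": [0,0,0],"jaw": 170},{"linear": [0,0,0],"dr": [0,0,0],"jaw": 150},{"linear": [0,0,0],"dr": [0,0,0],"jaw": 100},{"linear": [0,0,0],"dr": [0,0,0],"jaw": 50},{"linear": [0,0,0],"dr": [0,0,0],"jaw": 0}]}}

```text
clock: 19.35
tcp_pos: [0.5508, 0.3182, 0.149]
tcp_rot: [0.034, 0.999, 0.0, 0.011]
contact_force: [0.3, 0.1, 0.1]
width: 0.058
gripper_force: 0.0
```

{"name": "step_arm", "arguments": {"rows": [{"linear": [0,0,0],"dr": [0,0,0],"jaw": 0},{"linear": [0,0,0],"dr": [0,0,0],"jaw": 0},{"linear": [0,0,0],"dr": [0,0,0],"jaw": 0}]}}

```text
clock: 19.65
tcp_pos: [0.551, 0.3181, 0.1492]
tcp_rot: [0.034, 0.999, 0.0, 0.011]
contact_force: [-0.3, -0.3, -0.1]
width: 0.0824
gripper_force: 0.0
```

```bash
python3 t.py w12 .538 .319 .0915; python3 q.py
```

```text
[-0.23  0.84 -0.7   1.59  0.66  0.94  0.33] tcp [0.551  0.3181 0.1492] tool tilt 1.3
side ball [0.5406 0.32   0.0912] 334 neck 127 axis deg xy [-1.   0.1] ball->G: L 0.0776 deg [ 7.5 -1.4]
scene ball [0.5394 0.3172 0.0907] 465 neck 146 axis deg xy [-0.3  0.3] ball->G: L 0.0783 deg [8.3 0.7]
wrist ball [0.5389 0.3191 0.0917] 3114 neck 1308 axis deg xy [-0.4  0.1] ball->G: L 0.0774 deg [ 8.8 -0.7]
t 19.8 tcp [0.5511 0.3182 0.1492] w 0.0882 linear [-0.0034  0.0002 -0.15  ] dr [0. 0. 0.]
[ 0.6 -0.4 -0.7] 0.0
```

{"name": "step_arm", "arguments": {"rows": [{"linear": [0,0,-0.02],"dr": [0,0,0],"jaw": 0},{"linear": [-0.001,0,-0.05],"dr": [0,0,0],"jaw": 0},{"linear": [-0.002,0,-0.08],"dr": [0,0,0],"jaw": 0},{"linear": [-0.003,0,-0.12],"dr": [0,0,0],"jaw": 0},{"linear": [-0.004,0,-0.15],"dr": [0,0,0],"jaw": 0}]}}

```text
clock: 20.3
tcp_pos: [0.5517, 0.3184, 0.3017]
tcp_rot: [0.034, 0.999, 0.001, 0.012]
contact_force: [0.2, 0.6, -0.2]
width: 0.0882
gripper_force: 0.0
```

{"name": "step_arm", "arguments": {"rows": [{"linear": [0,0,0],"dr": [0,0,0],"jaw": 0},{"linear": [0,0,0],"dr": [0,0,0],"jaw": 0},{"linear": [0,0,0],"dr": [0,0,0],"jaw": 0},{"linear": [0,0,0],"dr": [0,0,0],"jaw": 0}]}}

```text
clock: 20.7
tcp_pos: [0.5511, 0.3172, 0.2977]
tcp_rot: [0.034, 0.999, -0.001, 0.01]
contact_force: [-0.1, 0.4, -0.7]
width: 0.0881
gripper_force: 0.0
```

```bash
python3 t.py w13 .538 .319 .0915; python3 -c "
import cv2,numpy as np
a=cv2.imread('pics/w13side.png')[40:340,80:380];b=cv2.imread('pics/w13scene.png')[84:384,200:500]
cv2.imwrite('pics/w13c.png',np.hstack([cv2.resize(a,(400,400)),cv2.resize(b,(400,400))]))"
```

```text
[-0.2   0.7  -0.78  1.41  0.52  1.23  0.47] tcp [0.5511 0.3172 0.2977] tool tilt 1.2
side ball [0.5404 0.32   0.091 ] 323 neck 138 axis deg xy [-0.3  0.1] ball->G: L 0.226 deg [ 2.6 -0.7]
scene ball [0.5394 0.3172 0.0905] 468 neck 148 axis deg xy [-0.2  0.3] ball->G: L 0.2266 deg [2.9 0. ]
wrist ball [0.5391 0.3189 0.0918] 1209 neck 173 axis deg xy [-0.7  0.1] ball->G: L 0.2252 deg [ 3.  -0.4]
```

View pics/w13c.png

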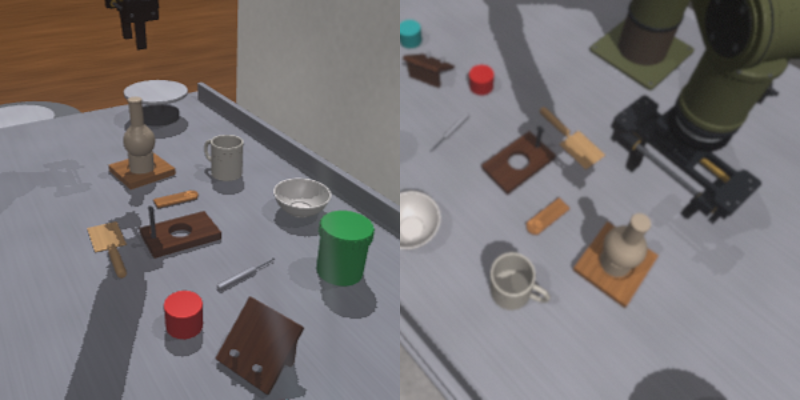

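The bottle stands upright in the cup on the board, at (140,140) in the left half and (625,240) in the right. The gripper is clear and the bystanders are where they were. Handing in.

```bash
python3 -c "
from workcell import manip
print(manip.finish_job())"
```

```text
the job is handed in; nothing more can be done
None
```

The cup is seated in the pocket and the bottle stands upright in it, about 1 mm off the cup's axis and tilted less than 1° by the last camera check; the job was handed in at about 21 s, and no verdict came back.

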